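# Set out the finishing station

### The arm

A 6-joint arm with a two-finger parallel gripper is mounted at the origin on a cart in front of the work surface, level with it; the furniture and walls round the work are solid. World frame = base frame: x ahead of the robot, y to its left, z up, the work surface at z = 0. Lengths are in mm, angles in rad, forces in N, time in s.
With the tool pointing down it reaches from about 275 to 750 mm from the base axis. Payload 10.2 kg.
Tool frame: the origin (TCP) lies at the centre of the arm's flange, where the gripper is bolted on; the fingertips stand 173 mm ahead of it and the grasp point (between the pads) lies 155 mm ahead of it; z points along the fingers, y is the line along which they close (so a half turn about z gives the same grasp; the last joint's range is limited). The gripper opens to 85 mm and grips with 20 to 120 N. Pads are 22 mm wide; open, the fingers measure 114 mm over their backs; the gripper's body (76 mm by 85 mm) begins 54 mm behind the grasp point. The pads swing forward as they close: fully open they stand 13 mm farther back than shut.
Start: joints at [-1.331, 0.313, 1.498, -0, 1.331, -0.223], TCP at [234.378, -469.786, 404.694] pointing down, gripper open.
Joint ranges: [-2.94, 2.94], [-0.97, 2.17], [0.19, 2.56], [-1.23, 4.37], [0.02, 3.11], [-2.88, 2.88]. Speed limits (rad/s): [2.39, 2.39, 3.01, 3.14, 3.14, 3.14].

### API

Orientations are given as a unit quaternion [w, x, y, z].
In Python, from rig import status, capture, camera_info, ticket gives the robot as it stands.
- The arm moves only by the shell command python3 -m crank 'ROWS' [FORCE]. ROWS is JSON, a list of rows, each a list of 7 numbers: the shift along the tool's x, y, z as a fraction of full scale, then the turn, a rotation vector about the tool's x, y, z as a fraction of full scale, then the closure, from 0 (fully open) to 1 (shut). A call has 1 to 12 rows; each row is the pose to reach, as a shift and turn from the pose commanded when the call began, along the tool's axes at that moment; what a row does not reach only later rows make up. Full scale, the value 1, is 0.1 m for a shift and 45 degrees for a turn. A row lasts 1/10 s, in which the tool goes at most 50 mm and 8.59 degrees, less where a joint would pass 70% of its speed; a pose out of reach is approached as far as the arm can. A call with a number of a shift or a turn outside -1 to 1 is refused whole. A call with a gripper value outside its range is refused whole. The fingers move at their own pace and stop on an object; FORCE is the grip in N (left out, the last holds). Time passes only in rows, so rows that repeat a pose let the fingers close. It gives the time, the measured TCP pose, the force, the opening and the grip force at its end, in the units of the state.
- status.sense(): the state, without advancing time (a new reading comes with each control period).
- capture(name): name is "side" or "top"; returns (picture, depth): 384x512x3 uint8, red, green, blue; 384x512 float32, mm along the optical axis (not along the pixel's ray), 0 where there is no reading.
- camera_info(name): a dict with "K" (3x3 intrinsics, pixels), "D" ([k1, k2, p1, p2, k3] as OpenCV has them; the pictures are not rectified), "camera_from_world" (4x4, takes a point from world to camera coordinates). Camera axes: x right, y up, looking along -z (the intrinsics and any distortion apply to the point x, -y, -z); pixel columns grow to the right and rows downward; lengths in mm; the calibration is good to about 2 mm. A picture is of the moment at which its call begins. camera_info takes no time and is no camera call.
- ticket.finish_job(): hands the job in; it is judged then, once.
The state is a dict: "time_s": time; "joints": joint angles; "dq": joint speeds; "tau": joint torques, N m; "eef_pos": TCP position; "ee_rot": TCP orientation; "force": force on the tool from outside, world axes, zero at the start; "wrist_torque": the same for the moment, N m; "grip_width": opening from 0.0 (shut) to 1.0 (fully open); "grip_force": force on a finger pad.
Only numpy, scipy, OpenCV 4.12 (cv2) and the standard library are available. Lean on these libraries where they do the work, as an engineer would, in place of code of your own. Each camera call takes 0.05 s, during which the arm holds its last target. There are 200 camera calls.

### The job

Set out the finishing station on the worktop in front of you: stand the steel sugar shaker in the large round tray, the spice jar in the small round tray, the clear bin in the square tray and the stack of empty foil cups in the oval tray. Each must be let go standing upright and flat on its tray's floor, inside the rim. Leave the filled foil cake and the roll of masking tape lying where they are.

Things in the scene. Friction and masses are not known exactly. Their poses are not given: they have to be found in the camera images.
- sugar_shaker: plain steel sugar shaker with a domed, holed top: upright cylinder, 66 mm diameter (68 mm at the top), 106 mm tall, about 0.2 kg, standing loose. Origin at the centre of its underside, z up. Can be gripped at any yaw; grip it in the upper half, so that the palm stays off it.
- spice_jar: small round glass spice jar with a screwed-on cap, 42 mm diameter (45 mm at the cap), 106 mm tall, about 0.1 kg, standing loose. Origin at the centre of its underside, z up. Can be gripped at any yaw; grip it high, at or just under the cap (the cap is its top 21 mm).
- clear_bin: square clear plastic bin holding upright coloured sachets (the sachets show more than the bin does), the only one within 0.75 m of the base axis, 64 x 64 mm, 97 mm tall, about 0.15 kg, standing loose. Origin at the centre of its underside, z up, x and y square to its sides. Grip it across two opposite sides, high up (top 35 mm), so that the palm stays off it.
- foil_stack: nested stack of empty oval foil cups, 65 mm (x) by 113 mm (y) at the rim, tapering in its lowest 26 mm to a base about 37 x 86 mm, 61 mm tall, about 0.04 kg, the only one within 0.75 m of the base axis, standing loose. Origin at the centre of its underside, long axis along its y, z up. Grip it across its x, near the top.
- large_round_tray: Large round beech-coloured wooden locating tray. Fixed to the worktop. Floor 3 mm thick; all round it runs a rounded rim bar 10 mm thick whose top is 10 mm above the worktop. Origin at the centre of its underside (worktop height), z up. Clear inside diameter 86 mm (outside 106 mm): for the sugar shaker.
- small_round_tray: Small round beech-coloured wooden locating tray. Fixed to the worktop. Floor 3 mm thick; all round it runs a rounded rim bar 10 mm thick whose top is 10 mm above the worktop. Origin at the centre of its underside (worktop height), z up. Clear inside diameter 63 mm (outside 83 mm): for the spice jar.
- square_tray: Square beech-coloured wooden locating tray. Fixed to the worktop. Floor 3 mm thick; all round it runs a rounded rim bar 10 mm thick whose top is 10 mm above the worktop. Origin at the centre of its underside (worktop height), z up. Clear inside 82 x 82 mm (outside 102 x 102 mm), x and y square to its sides: for the clear bin, any quarter turn.
- oval_tray: Oval (straight sides, half-round ends) beech-coloured wooden locating tray. Fixed to the worktop. Floor 3 mm thick; all round it runs a rounded rim bar 10 mm thick whose top is 10 mm above the worktop. Origin at the centre of its underside (worktop height), z up. Clear inside 64 mm (x) by 112 mm (y), outside 84 x 132 mm, long axis along its y: for the foil cup stack, either way round.
- masking_tape: bystander, not to be moved: roll of masking tape lying flat, 97 mm diameter, 25 mm high, loose. Origin at the centre of its underside.
- foil_cake: bystander, not to be moved: one oval cake in a foil cup, 59 mm (x) by 105 mm (y), 28 mm high, loose. Origin at the centre of its underside.
Things that resemble listed ones, but are neither listed nor needed, are in the scene too. Leave any orange or purple look-alike of the sugar_shaker alone.

How it is judged (in metres and radians):
At the end, for the whole second after the job is handed in: Shaker in the large and jar in the small round tray (centres within 14 mm), bin in the square tray (15 mm), foil stack in the oval tray (20 mm, long axes within 0.35 rad); each flat on the tray floor (underside under 7 mm up), within 0.08 rad of upright, released, at rest (horizontal distance between sugar_shaker and large_round_tray below 0.014 m and z of sugar_shaker in the frame of large_round_tray between -0.002 and 0.007 m and angle between each of sugar_shaker, spice_jar, clear_bin, foil_stack's own z axis and vertical below 0.08 rad and linear speed of each of sugar_shaker, spice_jar, clear_bin, foil_stack below 0.02 m/s and angular speed of each of sugar_shaker, spice_jar, clear_bin, foil_stack below 0.2 rad/s and horizontal distance between spice_jar and small_round_tray below 0.014 m and z of spice_jar in the frame of small_round_tray between -0.002 and 0.007 m and horizontal distance between clear_bin and square_tray below 0.015 m and z of clear_bin in the frame of square_tray between -0.002 and 0.007 m and horizontal distance between foil_stack and oval_tray below 0.02 m and z of foil_stack in the frame of oval_tray between -0.002 and 0.007 m and angle between the y axis of foil_stack and the y axis of oval_tray, either way round below 0.35 rad); the robot touches nothing.
It fails at once if the roll of masking tape is moved more than 25 mm (distance of masking_tape from where it was at the start of the episode above 0.025 m).
It fails at once if the foil cake is moved more than 25 mm (distance of foil_cake from where it was at the start of the episode above 0.025 m).
It also fails if it takes over 93 s, if anything falls off the work surface, if the arm or the gripper's body presses on something with over 40 N, if the wrist force passes 120 N, or if a joint passes its speed limit or range.

## Working session

There is one attempt and no reset: what is moved stays moved. The work goes in short steps, Python scripts to look and compute and a shell command to move; the robot and the scene stay as the last step left them, time stands still between calls to the robot, and variables do not carry over. Pictures are saved under pics/ and viewed, at most 14 in all, crops included, and the job is handed in when it is done.

```bash
ls; mkdir -p pics
python3 - <<'E'
from rig import status,capture,camera_info
import cv2,numpy as np
for n in("side","top"):
    p,d=capture(n); cv2.imwrite(f"pics/{n}0.png",cv2.cvtColor(p,cv2.COLOR_RGB2BGR)); np.savez(f"{n}0.npz",p=p,d=d)
    c=camera_info(n);print(n,c)
print(status.sense())
E
```

```text
pics
side {'K': array([[489.16233078,   0.        , 258.70660097],
       [  0.        , 489.16233078, 191.65952549],
       [  0.        ,   0.        ,   1.        ]]), 'D': array([-0.06714796,  0.        ,  0.        ,  0.        ,  0.        ]), 'camera_from_world': array([[-8.98883167e-01, -4.37319170e-01,  2.75861691e-02,
         5.26614425e+02],
       [ 1.85482260e-01, -3.22699774e-01,  9.28149335e-01,
        -1.33994967e+02],
       [-3.96995446e-01,  8.39414558e-01,  3.71184342e-01,
        -1.61800143e+03],
       [ 0.00000000e+00,  0.00000000e+00,  0.00000000e+00,
         1.00000000e+00]])}
top {'K': array([[441.41747966,   0.        , 249.4742196 ],
       [  0.        , 441.41747966, 194.94038343],
       [  0.        ,   0.        ,   1.        ]]), 'D': array([-0.09852764,  0.        ,  0.        ,  0.        ,  0.        ]), 'camera_from_world': array([[-1.75055301e-02, -9.99844768e-01, -1.99904329e-03,
         2.34987568e+01],
       [ 9.72817321e-01, -1.74940019e-02,  2.30912148e-01,
        -5.75679895e+02],
       [-2.30911275e-01,  2.09753562e-03,  9.72972550e-01,
        -1.42740810e+03],
       [ 0.00000000e+00,  0.00000000e+00,  0.00000000e+00,
         1.00000000e+00]])}
{'time_s': 0.1, 'joints': array([-1.33142101e+00,  3.13371212e-01,  1.49834485e+00, -2.06408557e-05,
        1.33100874e+00, -2.23413161e-01]), 'dq': array([ 0.00105874, -0.00013971, -0.00136286, -0.00024086, -0.00046375,
       -0.00015441]), 'tau': array([ 1.96724337e-03, -4.12897253e+01, -2.60142821e+01, -1.98614366e-04,
        2.99971529e-03, -2.26635768e-05]), 'eef_pos': array([ 234.35643429, -469.74977397,  404.21000157]), 'ee_rot': array([-5.65974196e-04,  9.73346874e-01,  2.29337182e-01, -1.45412557e-05]), 'force': array([-0.20077646, -1.06160869,  0.01453775]), 'wrist_torque': array([-0.00459284, -0.00290579,  0.00996371]), 'grip_force': 0.0, 'grip_width': 0.9985004630513347}
```

View pics/top0.png

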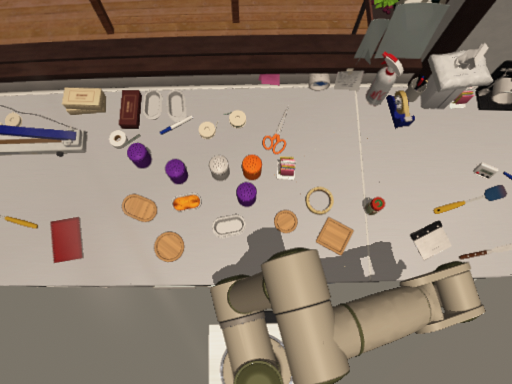

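View pics/side0.png

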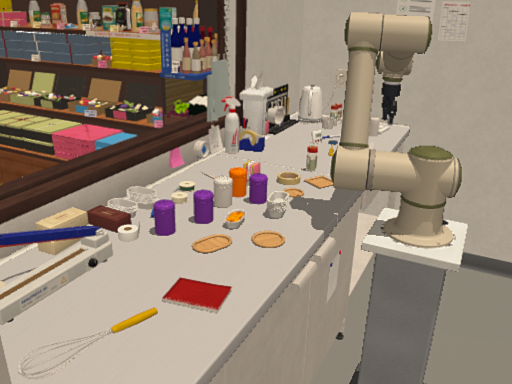

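The top view shows these pixels:
- **Shakers:** steel (219,167). Look-alikes are orange (252,167) and purple (247,194), (176,171), (139,155).
- **Foil stack:** (229,226). Look-alikes are at (153,105) and (177,105), both far off.
- **Clear bin:** (287,168).
- **Spice jar:** (376,205).
- **Trays:** large (170,246), small (286,221), square (335,236), oval (140,208).
- **Bystanders:** cake (187,203), tape (320,200).

Next I'll measure and check one close crop.

```bash
cat > h.py <<'E'
import numpy as np,cv2
from rig import camera_info,capture
def world(n,d):
    "HxWx3 world points from depth"
    c=camera_info(n);H,W=d.shape
    u,v=np.meshgrid(np.arange(W),np.arange(H))
    q=cv2.undistortPoints(np.stack([u,v],-1).reshape(-1,1,2).astype(float),c["K"],c["D"]).reshape(H,W,2)
    P=np.stack([q[...,0]*d,-q[...,1]*d,-d],-1)
    M=np.linalg.inv(c["camera_from_world"])
    P=P@M[:3,:3].T+M[:3,3]; P[d==0]=np.nan
    return P
def pix(n,X):
    c=camera_info(n);M=c["camera_from_world"];X=np.atleast_2d(np.array(X,float))
    p=X@M[:3,:3].T+M[:3,3]; p=p*[1,-1,-1]
    return cv2.projectPoints(p.reshape(-1,1,3),np.zeros(3),np.zeros(3),c["K"],c["D"])[0].reshape(-1,2)
E
python3 - <<'E'
from h import *
f=np.load("top0.npz");P=world("top",f["d"])
g=np.load("side0.npz");S=world("side",g["d"])
bench=P[230:270,90:130];print("bench z",np.nanmedian(bench[...,2]))
for k,(u,v,r) in dict(shaker=(219,167,20),jar=(376,205,18),bin=(287,168,20),foil=(229,226,24),large=(170,246,26),small=(286,221,22),square=(335,236,28),oval=(140,208,28),cake=(187,203,24),tape=(320,200,24)).items():
    for nm,Q in(("top",P[v-r:v+r,u-r:u+r].reshape(-1,3)),("side",S.reshape(-1,3))):
        if nm=="top": c0=P[v,u]
        lo=4 if k in("large","small","square","oval") else 12
        m=(Q[:,2]>lo)&(np.hypot(*(Q[:,:2]-c0[:2]).T)<(85 if k in('oval','foil','square') else 62))
        q=Q[m]
        if len(q)<5: print(k,nm,len(q));continue
        top=q[q[:,2]>np.percentile(q[:,2],98)-14]
        r1=cv2.minAreaRect(top[:,:2].astype(np.float32))
        print(k,nm,c0.round(),"n",len(q),"zmax",np.percentile(q[:,2],98).round(1),"minmax",top[:,:2].min(0).round(),top[:,:2].max(0).round(),"rect",np.round(r1[0]),np.round(r1[1]),round(r1[2]))
b=cv2.imread("pics/top0.png")[130:275,110:400]
cv2.imwrite("pics/crop.png",cv2.resize(b,None,fx=2.75,fy=2.75,interpolation=cv2.INTER_CUBIC))
E
```

```text
bench z -0.20377517933332
shaker top [664. 114. 109.] n 416 zmax 110.9 minmax [646.  84.] [710. 148.] rect [680. 117.] [62. 63.] 12
shaker side [664. 114. 109.] n 503 zmax 106.6 minmax [639.  84.] [709. 153.] rect [672. 123.] [64. 64.] 44
jar top [ 525. -403.  108.] n 258 zmax 113.3 minmax [ 509. -431.] [ 553. -389.] rect [ 531. -410.] [43. 44.] 85
jar side [ 525. -403.  108.] n 238 zmax 109.9 minmax [ 507. -429.] [ 553. -375.] rect [ 526. -401.] [44. 47.] 25
bin top [ 662. -115.   89.] n 276 zmax 98.7 minmax [ 655. -144.] [705. -93.] rect [ 680. -117.] [52. 47.] 85
bin side [ 662. -115.   89.] n 204 zmax 97.2 minmax [ 648. -147.] [704. -86.] rect [ 676. -116.] [61. 56.] 89
foil top [475.  85.  42.] n 616 zmax 66.3 minmax [439.  30.] [513. 141.] rect [476.  85.] [ 66. 113.] 9
foil side [475.  85.  42.] n 458 zmax 65.8 minmax [436.  26.] [554. 148.] rect [480.  77.] [ 87. 144.] 40
large top [415. 291.   3.] n 465 zmax 15.1 minmax [356. 231.] [474. 350.] rect [416. 290.] [116. 118.] 5
large side [415. 291.   3.] n 342 zmax 13.5 minmax [359. 247.] [461. 352.] rect [409. 299.] [105. 101.
[... 413 characters left out ...]
5.] [ 520. -204.] rect [ 442. -263.] [130. 142.] 60
oval top [550. 400.   6.] n 594 zmax 15.3 minmax [468. 318.] [634. 478.] rect [550. 398.] [160. 158.] 15
oval side [550. 400.   6.] n 403 zmax 13.0 minmax [474. 323.] [614. 477.] rect [544. 400.] [155. 140.] 89
cake top [561. 231.  25.] n 442 zmax 32.9 minmax [531. 185.] [601. 287.] rect [566. 235.] [ 60. 104.] 14
cake side [561. 231.  25.] n 262 zmax 30.7 minmax [529. 183.] [596. 286.] rect [561. 234.] [ 59. 106.] 12
tape top [ 568. -236.    3.] n 263 zmax 32.8 minmax [ 518. -279.] [ 615. -183.] rect [ 566. -231.] [95. 95.] 72
tape side [ 568. -236.    3.] n 177 zmax 28.2 minmax [ 514. -276.] [ 610. -174.] rect [ 561. -224.] [100.  96.] 85
```

View pics/crop.png

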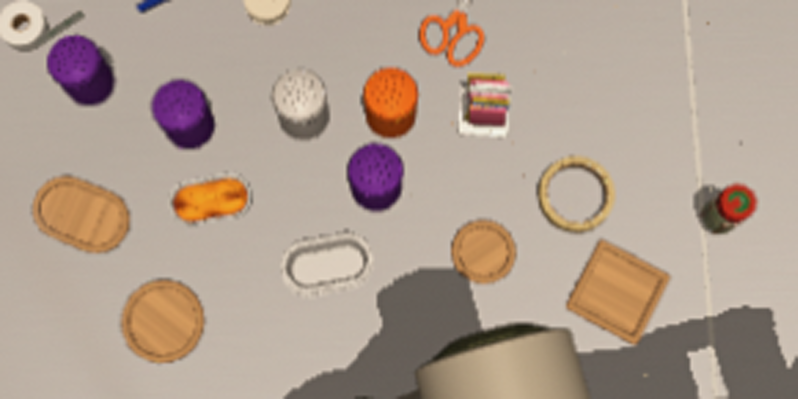

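The crop confirms the choice: the steel shaker is the grey one (crop 300,100), between a purple and the orange. The bin's white front is at (484,110), and the jar with its red cap at (735,205). Now precise fits by silhouette.

```bash
cat > fit.py <<'E'
from h import *
from scipy.optimize import minimize
def circ(r,z,n=40): t=np.linspace(0,2*np.pi,n); return np.c_[r*np.cos(t),r*np.sin(t),np.full(n,z)]
def box(a,b,z): return np.array([[sx*a/2,sy*b/2,z] for sx in(-1,1) for sy in(-1,1)])
def oval(a,b,z):
    c=circ(a/2,z); c[:,1]+=np.where(c[:,1]>=0,1,-1)*(b-a)/2; return c
Z0=15
M=dict(shaker=np.r_[circ(33,Z0),circ(33,85),circ(34,90),circ(31,100),circ(22,106)],jar=np.r_[circ(21,Z0),circ(21,85),circ(22.5,86),circ(22.5,106)],
 bin=np.r_[box(64,64,Z0),box(64,64,97)],foil=np.r_[oval(50,98,Z0),oval(65,113,61),oval(63,111,28)],
 large=np.r_[circ(53,5),circ(50,10)],small=np.r_[circ(41.5,5),circ(38.5,10)],square=np.r_[box(102,102,5),box(96,96,10)],oval=np.r_[oval(84,132,5),oval(78,126,10)],
 cake=np.r_[oval(50,96,12),oval(59,105,26)],tape=np.r_[circ(48.5,12),circ(48.5,25)])
def hull(n,k,x,y,a,S=4):
    c,s=np.cos(a),np.sin(a);m=M[k]
    X=np.c_[x+c*m[:,0]-s*m[:,1],y+s*m[:,0]+c*m[:,1],m[:,2]]
    return cv2.convexHull(pix(n,X).astype(np.float32))
def fit(n,k,mask,x0,yaws):
    S=4;H,W=mask.shape
    h=hull(n,k,*x0,yaws[0]).reshape(-1,2);o=np.floor(h.min(0)-15).clip(0).astype(int);e=np.ceil(h.max(0)+15).astype(int)
    sub=np.repeat(np.repeat(mask[o[1]:e[1],o[0]:e[0]],S,0),S,1)>0
    def cost(p):
        g=np.zeros(sub.shape,np.uint8);q=((hull(n,k,*p).reshape(-1,2)-o+.5)*S-.5)
        cv2.fillConvexPoly(g,np.round(q*16).astype(np.int32),1,shift=4);g=g>0
        return 1-(g&sub).sum()/max(1,(g|sub).sum())
    best=min((minimize(cost,[*x0,a],method="Nelder-Mead",options=dict(initial_simplex=[[*x0,a],[x0[0]+8,x0[1],a],[x0[0],x0[1]+8,a],[*x0,a+.2]],xatol=.05,fatol=1e-5)) for a in yaws),key=lambda r:r.fun)
    return best.x,1-best.fun
R=dict(shaker=(677,119),jar=(529,-405),bin=(680,-117),foil=(475,85),large=(415,291),small=(495,-112),square=(440,-283),oval=(550,400),cake=(563,235),tape=(564,-228))
def mask(n,k,p,P,x0):
    if k in("large","small","square","oval"):
        hsv=cv2.cvtColor(p,cv2.COLOR_RGB2HSV); m=(hsv[...,1]>85)&(hsv[...,0]<30)&(abs(P[...,2])<30)
    else: m=(P[...,2]>(12 if k in('cake','tape') else Z0))
    m=m&(np.hypot(P[...,0]-x0[0],P[...,1]-x0[1])<(80 if k in('foil','oval','square','cake') else 62))
    if k=="shaker": m&=cv2.cvtColor(p,cv2.COLOR_RGB2HSV)[...,1]<110
    m=cv2.morphologyEx(m.astype(np.uint8),cv2.MORPH_CLOSE,np.ones((3,3)))
    _,l,st,_=cv2.connectedComponentsWithStats(m); i=1+st[1:,4].argmax() if len(st)>1 else 0
    m=(l==i).astype(np.uint8); cs,_=cv2.findContours(m,0,1); cv2.drawContours(m,[cv2.convexHull(np.concatenate(cs))],-1,1,-1)
    return m
E
python3 - <<'E'
from fit import *
for n in("top","side"):
    f=np.load(n+"0.npz");P=world(n,f["d"]);im=cv2.cvtColor(f["p"],cv2.COLOR_RGB2BGR);B=cv2.resize(im,None,fx=4,fy=4,interpolation=cv2.INTER_CUBIC)
    for k,x0 in R.items():
        x,s=fit(n,k,mask(n,k,f["p"],P,x0),x0,[0.] if k in("shaker","jar","large","small","tape") else ([1.4,1.9,1.1] if k in("foil","oval","cake") else [0,.4,-.4]))
        print(n,k,x.round(2),round(s,3)); cv2.polylines(B,[np.round((hull(n,k,*x)+.5)*4-.5).astype(int)],1,(0,255,0),1)
    B=B[520:1100,440:1600] if n=="top" else B[600:1100,600:1400]
    cv2.imwrite(f"pics/fit_{n}.png",cv2.resize(B,(800,int(B.shape[0]*800/B.shape[1])),interpolation=cv2.INTER_AREA))
E
```

```text
top shaker [6.8002e+02 1.1655e+02 1.0000e-02] 0.956
top jar [ 5.3218e+02 -4.1060e+02  9.0000e-02] 0.931
top bin [ 6.8137e+02 -1.1615e+02 -2.6000e-01] 0.621
top foil [4.7605e+02 8.6230e+01 1.8000e-01] 0.95
top large [4.1328e+02 2.9597e+02 1.3000e-01] 0.96
top small [ 4.9524e+02 -1.1053e+02  1.9000e-01] 0.963
top square [ 441.5  -278.6    -0.52] 0.965
top oval [552.24 404.     2.73] 0.964
top cake [566.3  235.27   3.34] 0.948
top tape [ 5.6670e+02 -2.3127e+02  1.5000e-01] 0.965
side shaker [675.7  119.82  -0.  ] 0.958
side jar [ 5.2901e+02 -4.0874e+02  2.1000e-01] 0.911
side bin [ 6.8720e+02 -1.3196e+02  5.2000e-01] 0.669
side foil [473.82  83.59   3.29] 0.947
side large [4.1021e+02 2.9508e+02 1.8000e-01] 0.943
side small [ 4.8890e+02 -1.1176e+02  9.0000e-02] 0.892Traceback (most recent call last):
  File "<stdin>", line 5, in <module>
  File "fit.py", line 24, in fit
    best=min((minimize(cost,[*x0,a],method="Nelder-Mead",options=dict(initial_simplex=[[*x0,a],[x0[0]+8,x0[1],a],[x0[0],x0[1]+8,a],[*x0,a+.2]],xatol=.05,fatol=1e-5)) for a in yaws),key=lambda r:r.fun)
  File "fit.py", lin
[... 326 characters left out ...]
^^^^^^^^^^^^^^^^^^^^^^^^^^^^^^^^^^^^^^^^^^^^^^^^^^^^^^^^^^^
    res = _minimize_neldermead(fun, x0, args, callback, bounds=bounds,
                               **options)
    fxr = func(xr)
    fx = function(np.copy(x), *(wrapper_args + args))
  File "fit.py", line 21, in cost
    g=np.zeros(sub.shape,np.uint8);q=((hull(n,k,*p).reshape(-1,2)-o+.5)*S-.5)
                                       ~~~~^^^^^^^^
  File "fit.py", line 15, in hull
    return cv2.convexHull(pix(n,X).astype(np.float32))
                          ~~~^^^^^
  File "h.py", line 13, in pix
    c=camera_info(n);M=c["camera_from_world"];X=np.atleast_2d(np.array(X,float))
ValueError: time passes only in moves, steps and waits
```

View pics/fit_top.png

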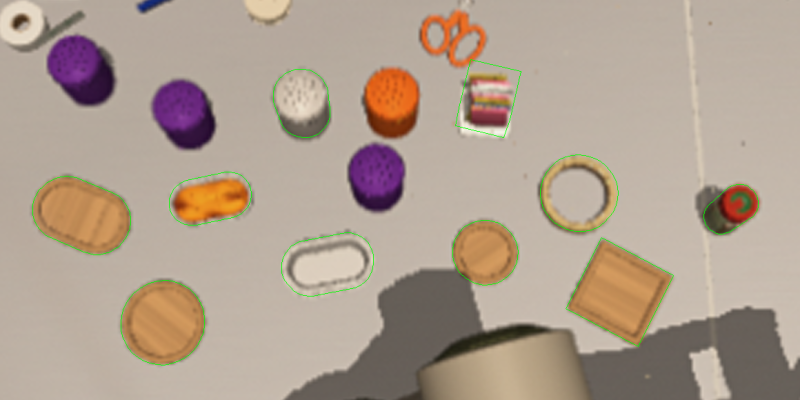

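```bash
sed -i 's/^def world/from functools import cache\ncamera_info=cache(camera_info)\ndef world/' h.py
python3 - <<'E'
from fit import *
n="side";f=np.load(n+"0.npz");P=world(n,f["d"])
for k in("square","oval","cake","tape"):
    x0=R[k];x,s=fit(n,k,mask(n,k,f["p"],P,x0),x0,dict(square=[-.5],oval=[-.4],cake=[.2],tape=[0.])[k]);print(k,x.round(2),round(s,3))
out=[]
for n in("top","side"):
    im=cv2.imread(f"pics/{n}0.png");S=12;u,v=pix(n,[680,-117,48])[0].round().astype(int)
    B=cv2.resize(im[v-20:v+20,u-16:u+16],None,fx=S,fy=S,interpolation=cv2.INTER_CUBIC)
    q=np.round((hull(n,"bin",680,-117,0.0)-[u-16,v-20]+.5)*S).astype(int) if 1 else 0
    for dz in(0,97):
        q=np.round((pix(n,[[680+a,-117+b,dz] for a,b in((-32,-32),(-32,32),(32,32),(32,-32))])-[u-16,v-20]+.5)*S).astype(int)
        cv2.polylines(B,[q],1,(0,255,0) if dz else (255,0,0),1)
    out.append(B)
cv2.imwrite("pics/bin.png",np.hstack(out))
E
```

```text
square [ 439.34 -278.64   -0.54] 0.848
oval [ 5.4880e+02  4.0427e+02 -3.7000e-01] 0.946
cake [5.6528e+02 2.2937e+02 1.8000e-01] 0.931
tape [ 5.6255e+02 -2.3107e+02  2.5000e-01] 0.934
```

View pics/bin.png

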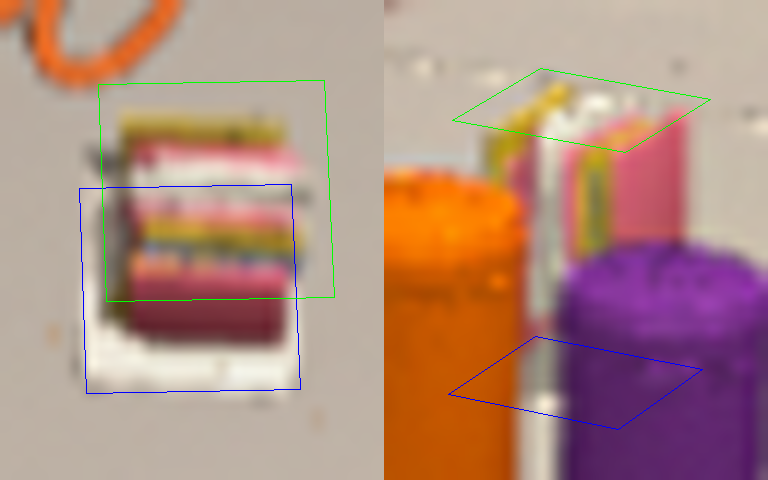

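Bin: its floor outline fits (680,-117) with yaw about 0 in the top view. The two cameras differ by about 3 mm, so I average them: bin (678,-116), jar (530.5,-409.5), shaker (678,118), foil (475,85, yaw .18). Trays: large (412,295.5), small (493,-111), square (440.5,-278.6, yaw -.53), oval (550.5,404, yaw -.39). First I square the tool to the world, so tool x = world y and tool y = world x, and descend.

```bash
python3 -m crank '[[0,0,0.3,0,0,-0.18,0],[0,0,0.6,0,0,-0.36,0],[0,0,0.74,0,0,-0.54,0],[0,0,0.74,0,0,-0.705,0],[0,0,0.74,0,0,-0.705,0]]' 40
python3 -m crank '[[0,0,0,0,0,-0.18,0],[0,0,0,0,0,-0.36,0],[0,0,0,0,0,-0.54,0],[0,0,0,0,0,-0.706,0],[0,0,0,0,0,-0.706,0],[0,0,0,0,0,-0.706,0]]'
python3 -m crank '[[0.1,0.4,0,0,0,0,0],[0.3,0.8,0,0,0,0,0],[0.3,1,0,0,0,0,0],[0.3,1,0,0,0,0,0]]'
python3 -m crank '[[0.1,0.4,0,0,0,0,0],[0.3,0.8,0,0,0,0,0],[0.3,1,0,0,0,0,0],[0.3,1,0,0,0,0,0],[0.3,1,0,0,0,0,0]]'
```

```text
time_s: 0.6
eef_pos: [234.4, -469.7, 330.1]
ee_rot: [-0.001, 0.873, 0.487, 0.0]
force: [-0.4, -0.2, -1.0]
grip_width: 1.001
grip_force: 0.0
time_s: 1.2
eef_pos: [234.4, -469.8, 330.9]
ee_rot: [0.0, 0.709, 0.705, -0.0]
force: [-0.6, 0.1, 0.1]
grip_width: 1.001
grip_force: 0.0
time_s: 1.6
eef_pos: [336.3, -439.0, 330.7]
ee_rot: [0.0, 0.707, 0.707, 0.0]
force: [0.1, 0.3, 0.6]
grip_width: 1.001
grip_force: 0.0
time_s: 2.1
eef_pos: [433.6, -410.2, 330.5]
ee_rot: [-0.0, 0.708, 0.706, -0.0]
force: [-0.8, -0.2, 0.5]
grip_width: 1.0
grip_force: 0.0
```

```bash
python3 -m crank '[[0,0.4,0,0,0,0,0],[0,0.8,0,0,0,0,0],[0,0.97,0,0,0,0,0],[0,0.97,0,0,0,0,0],[0,0.97,0,0,0,0,0]]'
python3 -m crank '[[0,0,0.3,0,0,0,0],[0,0,0.6,0,0,0,0],[0,0,0.86,0,0,0,0],[0,0,0.86,0,0,0,0],[0,0,0.86,0,0,0,0]]'
python3 -m crank '[[0,0,0,0,0,0,0.6],[0,0,0,0,0,0,1],[0,0,0,0,0,0,1],[0,0,0,0,0,0,1],[0,0,0,0,0,0,1],[0,0,0,0,0,0,1],[0,0,0,0,0,0,1]]' 40
```

```text
time_s: 2.6
eef_pos: [530.0, -410.5, 330.5]
ee_rot: [-0.0, 0.708, 0.706, -0.0]
force: [-0.6, 0.3, -0.8]
grip_width: 1.0
grip_force: 0.0
time_s: 3.1
eef_pos: [530.5, -410.4, 245.9]
ee_rot: [0.0, 0.708, 0.707, -0.0]
force: [0.5, 0.3, 0.0]
grip_width: 1.003
grip_force: 0.0
time_s: 3.8
eef_pos: [531.5, -409.9, 246.0]
ee_rot: [0.001, 0.707, 0.707, -0.0]
force: [-1.7, 0.4, 6.0]
grip_width: 0.515
grip_force: 40.3
```

```bash
python3 -m crank '[[0,0,-0.3,0,0,0,1],[0,0,-0.6,0,0,0,1],[0,0,-0.8,0,0,0,1],[0,0,-0.8,0,0,0,1],[0,0,-0.8,0,0,0,1]]'
python3 -m crank '[[0.25,-0.1,0,0,0,0,1],[0.6,-0.2,0,0,0,0,1],[1,-0.2,0,0,0,0,1],[1,-0.2,0,0,0,0,1]]'
python3 -m crank '[[0.4,-0.1,0,0,0,0,1],[0.8,-0.18,0,0,0,0,1],[1,-0.18,0,0,0,0,1],[1,-0.18,0,0,0,0,1]]'
python3 -m crank '[[0.4,0,0,0,0,0,1],[0.7,0,0,0,0,0,1],[0.99,0,0,0,0,0,1],[0.99,0,0,0,0,0,1],[0.99,0,0,0,0,0,1],[0.99,0,0,0,0,0,1]]'
python3 - <<'E'
from h import *
for n in("top","side"):
    p,d=capture(n);np.savez(n+"1.npz",p=p,d=d);u,v=pix(n,[493,-111,40])[0].round().astype(int)
    cv2.imwrite(f"c_{n}.png",cv2.resize(cv2.cvtColor(p[v-50:v+50,u-50:u+50],cv2.COLOR_RGB2BGR),None,fx=4,fy=4,interpolation=2))
cv2.imwrite("pics/jar.png",np.hstack([cv2.imread("c_top.png"),cv2.imread("c_side.png")]))
E
```

```text
time_s: 4.3
eef_pos: [531.3, -409.6, 323.7]
ee_rot: [-0.001, 0.707, 0.707, 0.0]
force: [-0.6, 0.5, -1.4]
grip_width: 0.508
grip_force: 41.0
time_s: 4.7
eef_pos: [511.3, -305.9, 323.1]
ee_rot: [-0.002, 0.706, 0.708, 0.0]
force: [-0.1, 0.2, 0.5]
grip_width: 0.511
grip_force: 41.1
time_s: 5.1
eef_pos: [493.2, -207.9, 323.6]
ee_rot: [-0.001, 0.706, 0.708, -0.0]
force: [0.1, 0.3, -1.1]
grip_width: 0.507
grip_force: 41.2
time_s: 5.7
eef_pos: [493.5, -112.0, 324.3]
ee_rot: [-0.0, 0.707, 0.707, -0.0]
force: [-0.8, -0.2, -0.4]
grip_width: 0.507
grip_force: 41.2
```

View pics/jar.png

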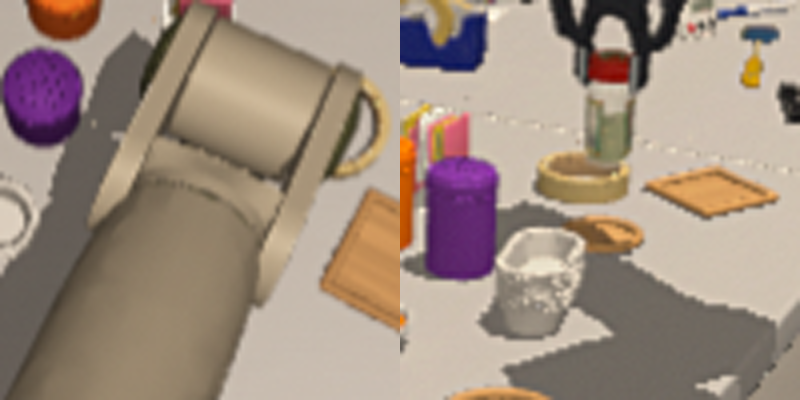

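The jar hangs upright in the gripper over the small tray (side crop 610,100; tray at 605,235). Lower, release, retract.

```bash
python3 -m crank '[[0,0,0.3,0,0,0,1],[0,0,0.55,0,0,0,1],[0,0,0.68,0,0,0,1],[0,0,0.72,0,0,0,1],[0,0,0.75,0,0,0,1],[0,0,0.75,0,0,0,1],[0,0,0.76,0,0,0,1],[0,0,0.76,0,0,0,1]]'
python3 -m crank '[[0,0,0,0,0,0,0],[0,0,0,0,0,0,0],[0,0,0,0,0,0,0],[0,0,0,0,0,0,0],[0,0,0,0,0,0,0],[0,0,0,0,0,0,0]]'
python3 -m crank '[[0,0,-0.3,0,0,0,0],[0,0,-0.6,0,0,0,0],[0,0,-0.8,0,0,0,0],[0,0,-0.8,0,0,0,0],[0,0,-0.8,0,0,0,0]]'
python3 - <<'E'
from fit import *
for n in("side",):
    p,d=capture(n);np.savez(n+"2.npz",p=p,d=d);u,v=pix(n,[493,-111,40])[0].round().astype(int)
    B=cv2.resize(cv2.cvtColor(p[v-40:v+40,u-40:u+40],cv2.COLOR_RGB2BGR),None,fx=6,fy=6,interpolation=2)
    cv2.imwrite("pics/jar2.png",B)
E
```

```text
time_s: 6.6
eef_pos: [493.4, -110.8, 249.2]
ee_rot: [0.0, 0.707, 0.707, 0.0]
force: [0.6, -0.4, -0.5]
grip_width: 0.507
grip_force: 41.2
time_s: 7.2
eef_pos: [493.3, -110.7, 248.7]
ee_rot: [0.0, 0.707, 0.707, 0.0]
force: [0.7, -0.0, -0.2]
grip_width: 0.995
grip_force: 0.0
time_s: 7.7
eef_pos: [493.1, -110.6, 328.2]
ee_rot: [-0.0, 0.707, 0.707, -0.0]
force: [-0.5, -0.1, -1.0]
grip_width: 1.0
grip_force: 0.0
```

View pics/jar2.png

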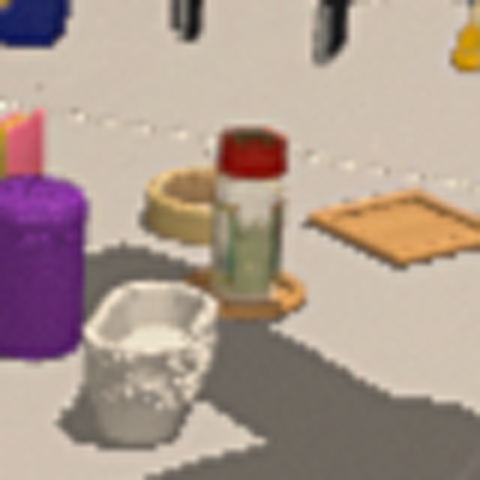

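The jar stands in the small tray (crop 250,290). Next the bin.

```bash
python3 -m crank '[[0,0.4,0,0,0,0,0],[-0.05,0.8,0,0,0,0,0],[-0.05,1,0,0,0,0,0],[-0.05,1,0,0,0,0,0]]'
python3 -m crank '[[0,0.4,0,0,0,0,0],[0,0.7,0,0,0,0,0],[0,0.85,0,0,0,0,0],[0,0.85,0,0,0,0,0],[0,0.85,0,0,0,0,0]]'
python3 -m crank '[[0,0,0.3,0,0,0,0],[0,0,0.6,0,0,0,0],[0,0,0.85,0,0,0,0],[0,0,0.94,0,0,0,0],[0,0,0.94,0,0,0,0]]'
python3 -m crank '[[0,0,0,0,0,0,0.6],[0,0,0,0,0,0,1],[0,0,0,0,0,0,1],[0,0,0,0,0,0,1],[0,0,0,0,0,0,1],[0,0,0,0,0,0,1]]' 30
```

```text
time_s: 8.15
eef_pos: [594.7, -115.7, 326.4]
ee_rot: [-0.001, 0.707, 0.707, -0.0]
force: [-0.4, -0.3, -0.8]
grip_width: 0.998
grip_force: 0.0
time_s: 8.65
eef_pos: [677.6, -115.7, 327.6]
ee_rot: [-0.001, 0.707, 0.707, -0.001]
force: [0.3, -0.3, 0.4]
grip_width: 1.002
grip_force: 0.0
time_s: 9.15
eef_pos: [677.6, -115.8, 234.0]
ee_rot: [-0.001, 0.707, 0.707, -0.0]
force: [0.6, -0.0, 0.3]
grip_width: 1.002
grip_force: 0.0
time_s: 9.75
eef_pos: [678.6, -115.8, 236.9]
ee_rot: [0.002, 0.707, 0.707, 0.001]
force: [-0.2, 0.9, 6.6]
grip_width: 0.763
grip_force: 32.3
```

```bash
python3 -m crank '[[0,0,-0.25,0,0,0,1],[0,0,-0.5,0,0,0,1],[0,0,-0.8,0,0,0,1],[0,0,-0.8,0,0,0,1]]'
python3 -m crank '[[-0.2,-0.3,0,0,0,0,1],[-0.5,-0.65,0,0,0,0,1],[-0.8,-1,0,0,0,0,1],[-0.8,-1,0,0,0,0,1]]'
python3 -m crank '[[-0.3,-0.4,0,0,0,0,1],[-0.6,-0.7,0,0,0,0,1],[-0.83,-1,0,0,0,0,1],[-0.83,-1,0,0,0,0,1]]'
python3 -m crank '[[0,-0.2,0,0,0,0.15,1],[0,-0.375,0,0,0,0.3,1],[0,-0.375,0,0,0,0.45,1],[0,-0.375,0,0,0,0.6,1],[0,-0.375,0,0,0,0.675,1],[0,-0.375,0,0,0,0.675,1],[0,-0.375,0,0,0,0.675,1]]'
python3 - <<'E'
from fit import *
n="side";p,d=capture(n);u,v=pix(n,[440,-279,60])[0].round().astype(int)
B=cv2.resize(cv2.cvtColor(p[v-40:v+40,u-40:u+40],cv2.COLOR_RGB2BGR),None,fx=6,fy=6,interpolation=2)
cv2.imwrite("pics/bin2.png",B)
E
```

```text
time_s: 10.15
eef_pos: [678.6, -115.7, 319.9]
ee_rot: [0.004, 0.707, 0.707, 0.002]
force: [0.1, 0.3, -1.1]
grip_width: 0.755
grip_force: 33.5
time_s: 10.55
eef_pos: [575.3, -198.6, 314.1]
ee_rot: [-0.001, 0.709, 0.706, -0.001]
force: [0.1, -0.2, -1.9]
grip_width: 0.761
grip_force: 33.7
time_s: 10.95
eef_pos: [476.0, -280.9, 314.3]
ee_rot: [-0.001, 0.708, 0.706, -0.0]
force: [0.2, 0.1, -2.7]
grip_width: 0.764
grip_force: 34.0
time_s: 11.65
eef_pos: [441.2, -278.4, 314.4]
ee_rot: [-0.0, 0.867, 0.498, 0.0]
force: [-0.8, 1.1, -1.0]
grip_width: 0.76
grip_force: 34.0
```

View pics/bin2.png

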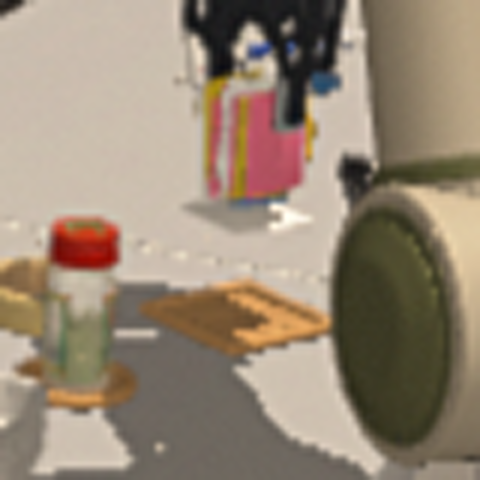

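The bin hangs upright and turned to match the square tray (crop 240,320). Lower and release.

```bash
python3 -m crank '[[0,0,0.3,0,0,0,1],[0,0,0.55,0,0,0,1],[0,0,0.68,0,0,0,1],[0,0,0.72,0,0,0,1],[0,0,0.75,0,0,0,1],[0,0,0.76,0,0,0,1],[0,0,0.76,0,0,0,1],[0,0,0.76,0,0,0,1]]'
python3 -m crank '[[0,0,0,0,0,0,0],[0,0,0,0,0,0,0],[0,0,0,0,0,0,0],[0,0,0,0,0,0,0],[0,0,0,0,0,0,0]]'
python3 -m crank '[[0,0,-0.3,0,0,0,0],[0,0,-0.6,0,0,0,0],[0,0,-0.85,0,0,0,0],[0,0,-0.85,0,0,0,0],[0,0,-0.85,0,0,0,0]]'
python3 -m crank '[[0,0,0,0,0,-0.18,0],[0,0,0,0,0,-0.36,0],[0,0,0,0,0,-0.54,0],[0,0,0,0,0,-0.675,0],[0,0,0,0,0,-0.675,0],[0,0,0,0,0,-0.675,0]]'
```

```text
time_s: 12.5
eef_pos: [441.1, -278.9, 239.9]
ee_rot: [0.001, 0.868, 0.497, 0.0]
force: [-0.7, 0.5, 5.9]
grip_width: 0.763
grip_force: 34.7
time_s: 13.0
eef_pos: [440.8, -278.8, 238.6]
ee_rot: [-0.0, 0.868, 0.497, -0.0]
force: [-0.4, 1.5, -1.3]
grip_width: 1.003
grip_force: 0.0
time_s: 13.5
eef_pos: [440.7, -278.7, 323.5]
ee_rot: [0.0, 0.868, 0.497, 0.0]
force: [-0.5, 0.2, -0.3]
grip_width: 0.997
grip_force: 0.0
time_s: 14.1
eef_pos: [440.8, -278.7, 322.8]
ee_rot: [-0.001, 0.708, 0.706, 0.0]
force: [-0.1, 0.8, 0.1]
grip_width: 1.003
grip_force: 0.0
```

```bash
python3 -m crank '[[0.4,0,0,0,0,0,0],[0.8,0,0,0,0,0,0],[1,0,0,0,0,0,0],[1,0,0,0,0,0,0]]'
python3 -m crank '[[0.4,0.1,0,0,0,0,0],[0.8,0.1,0,0,0,0,0],[1,0.1,0,0,0,0,0],[1,0.1,0,0,0,0,0]]'
python3 -m crank '[[0.4,0.1,0,0,0,0,0],[0.8,0.1,0,0,0,0,0],[1,0.1,0,0,0,0,0],[1,0.1,0,0,0,0,0]]'
python3 -m crank '[[0.4,0.14,0,0,0,-0.12,0],[0.64,0.14,0,0,0,-0.23,0],[0.64,0.14,0,0,0,-0.23,0],[0.64,0.14,0,0,0,-0.23,0]]'
python3 -m crank '[[0,0,0.2,0,0,0,0],[0,0,0.4,0,0,0,0],[0,0,0.6,0,0,0,0],[0,0,0.6,0,0,0,0],[0,0,0.6,0,0,0,0]]'
python3 - <<'E'
from fit import *
n="side";p,d=capture(n);u,v=pix(n,[475,85,70])[0].round().astype(int)
B=cv2.resize(cv2.cvtColor(p[v-40:v+40,u-40:u+40],cv2.COLOR_RGB2BGR),None,fx=6,fy=6,interpolation=2)
cv2.imwrite("pics/foil.png",B)
E
```

```text
time_s: 14.5
eef_pos: [440.7, -176.8, 323.5]
ee_rot: [-0.001, 0.707, 0.707, 0.0]
force: [-0.6, -0.7, 0.3]
grip_width: 1.001
grip_force: 0.0
time_s: 14.9
eef_pos: [450.9, -77.7, 323.5]
ee_rot: [-0.0, 0.707, 0.707, -0.0]
force: [0.2, -1.0, -0.2]
grip_width: 1.0
grip_force: 0.0
time_s: 15.3
eef_pos: [461.1, 21.7, 323.5]
ee_rot: [-0.0, 0.707, 0.707, -0.0]
force: [-0.3, 0.1, 0.3]
grip_width: 0.997
grip_force: 0.0
time_s: 15.7
eef_pos: [475.2, 83.8, 323.5]
ee_rot: [0.0, 0.641, 0.767, -0.0]
force: [-0.2, -0.4, -0.8]
grip_width: 1.0
grip_force: 0.0
time_s: 16.2
eef_pos: [475.2, 84.0, 264.2]
ee_rot: [0.0, 0.641, 0.767, -0.0]
force: [-1.0, -0.0, 0.4]
grip_width: 1.0
grip_force: 0.0
```

View pics/foil.png

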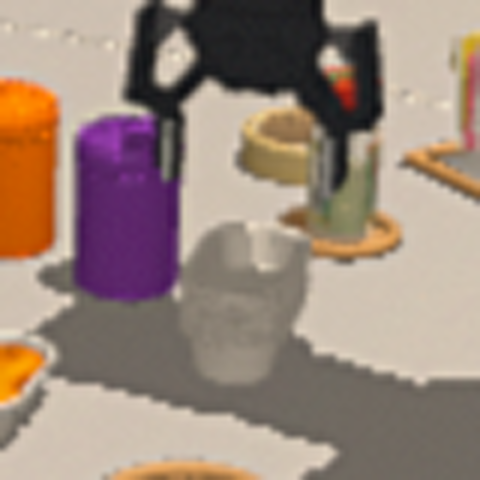

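The fingers straddle the foil stack (crop 245,290). Descend and grip gently.

```bash
python3 -m crank '[[0,0,0.25,0,0,0,0],[0,0,0.5,0,0,0,0],[0,0,0.67,0,0,0,0],[0,0,0.67,0,0,0,0],[0,0,0.67,0,0,0,0]]'
python3 -m crank '[[0,0,0,0,0,0,0.3],[0,0,0,0,0,0,0.6],[0,0,0,0,0,0,1],[0,0,0,0,0,0,1],[0,0,0,0,0,0,1],[0,0,0,0,0,0,1]]' 20
python3 -m crank '[[0,0,-0.2,0,0,0,1],[0,0,-0.4,0,0,0,1],[0,0,-0.7,0,0,0,1],[0,0,-0.7,0,0,0,1],[0,0,-0.7,0,0,0,1]]'
```

```text
time_s: 16.75
eef_pos: [475.3, 85.0, 197.8]
ee_rot: [0.001, 0.641, 0.768, 0.0]
force: [-0.3, 0.1, 1.0]
grip_width: 0.998
grip_force: 0.0
time_s: 17.35
eef_pos: [475.2, 85.2, 197.9]
ee_rot: [0.001, 0.64, 0.768, 0.001]
force: [-1.2, -0.4, 7.2]
grip_width: 0.744
grip_force: 22.6
time_s: 17.85
eef_pos: [474.7, 85.3, 267.2]
ee_rot: [0.001, 0.64, 0.768, 0.0]
force: [-0.0, 0.8, -1.0]
grip_width: 0.741
grip_force: 22.7
```

```bash
python3 -m crank '[[0,0,0,0,0,0.12,1],[0,0,0,0,0,0.23,1],[0,0,0,0,0,0.23,1]]'
python3 -m crank '[[0.3,0.1,0,0,0,0,1],[0.7,0.2,0,0,0,0,1],[1,0.25,0,0,0,0,1],[1,0.25,0,0,0,0,1]]'
python3 -m crank '[[0.4,0.1,0,0,0,0,1],[0.8,0.2,0,0,0,0,1],[1,0.25,0,0,0,0,1],[1,0.25,0,0,0,0,1]]'
python3 -m crank '[[0.4,0.1,0,0,0,0,1],[0.8,0.2,0,0,0,0,1],[1,0.25,0,0,0,0,1],[1,0.25,0,0,0,0,1]]'
python3 -m crank '[[0.19,0.01,0,0,0,0.15,1],[0.19,0.01,0,0,0,0.3,1],[0.19,0.01,0,0,0,0.5,1],[0.19,0.01,0,0,0,0.5,1],[0.19,0.01,0,0,0,0.5,1],[0.19,0.01,0,0,0,0.5,1]]'
python3 - <<'E'
from fit import *
n="side";p,d=capture(n);u,v=pix(n,[550,404,50])[0].round().astype(int)
B=cv2.resize(cv2.cvtColor(p[v-40:v+40,u-40:u+40],cv2.COLOR_RGB2BGR),None,fx=6,fy=6,interpolation=2)
cv2.imwrite("pics/foil2.png",B)
E
```

```text
time_s: 18.15
eef_pos: [474.5, 85.3, 265.8]
ee_rot: [-0.001, 0.707, 0.707, -0.001]
force: [-0.8, -0.1, -0.5]
grip_width: 0.744
grip_force: 22.6
time_s: 18.55
eef_pos: [499.6, 187.9, 265.9]
ee_rot: [-0.0, 0.705, 0.709, -0.0]
force: [0.5, -0.2, -0.5]
grip_width: 0.745
grip_force: 22.6
time_s: 18.95
eef_pos: [524.7, 286.7, 265.8]
ee_rot: [-0.0, 0.706, 0.709, -0.0]
force: [-0.0, -0.9, -0.4]
grip_width: 0.745
grip_force: 22.6
time_s: 19.35
eef_pos: [549.8, 385.9, 265.7]
ee_rot: [-0.0, 0.706, 0.708, -0.0]
force: [-0.4, -0.4, 0.1]
grip_width: 0.748
grip_force: 22.6
time_s: 19.95
eef_pos: [550.9, 403.5, 266.7]
ee_rot: [0.0, 0.831, 0.557, -0.0]
force: [0.0, -0.3, -0.5]
grip_width: 0.742
grip_force: 22.6
```

View pics/foil2.png

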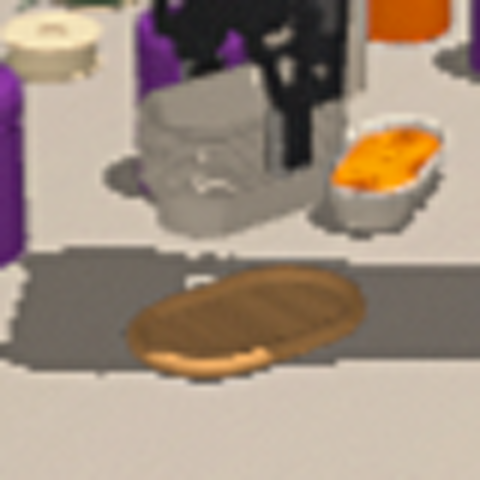

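The stack is held level above the oval tray (crop 245,320), long axes aligned. Lower and release.

```bash
python3 -m crank '[[0,0,0.25,0,0,0,1],[0,0,0.45,0,0,0,1],[0,0,0.58,0,0,0,1],[0,0,0.62,0,0,0,1],[0,0,0.65,0,0,0,1],[0,0,0.655,0,0,0,1],[0,0,0.655,0,0,0,1],[0,0,0.655,0,0,0,1]]'
python3 -m crank '[[0,0,0,0,0,0,0],[0,0,0,0,0,0,0],[0,0,0,0,0,0,0],[0,0,0,0,0,0,0],[0,0,0,0,0,0,0]]'
python3 -m crank '[[0,0,-0.2,0,0,0,0],[0,0,-0.5,0,0,0,0],[0,0,-0.9,0,0,0,0],[0,0,-0.9,0,0,0,0],[0,0,-0.9,0,0,0,0]]'
python3 -m crank '[[0,0,-0.3,0,0,-0.15,0],[0,0,-0.3,0,0,-0.3,0],[0,0,-0.3,0,0,-0.5,0],[0,0,-0.3,0,0,-0.5,0],[0,0,-0.3,0,0,-0.5,0]]'
```

```text
time_s: 20.8
eef_pos: [550.8, 404.4, 201.9]
ee_rot: [0.0, 0.831, 0.556, 0.001]
force: [-0.7, 0.1, 1.9]
grip_width: 0.747
grip_force: 22.6
time_s: 21.3
eef_pos: [550.7, 404.3, 201.2]
ee_rot: [0.0, 0.831, 0.556, 0.0]
force: [0.1, -0.9, 0.1]
grip_width: 1.002
grip_force: 0.0
time_s: 21.8
eef_pos: [550.7, 404.3, 291.8]
ee_rot: [0.0, 0.831, 0.556, 0.001]
force: [0.2, 0.0, -1.5]
grip_width: 1.002
grip_force: 0.0
time_s: 22.3
eef_pos: [550.7, 404.2, 319.9]
ee_rot: [-0.0, 0.708, 0.706, -0.001]
force: [-0.0, 0.4, 0.2]
grip_width: 0.998
grip_force: 0.0
```

```bash
python3 -m crank '[[-0.4,0.2,0,0,0,0,0],[-0.8,0.3,0,0,0,0,0],[-1,0.4,0,0,0,0,0],[-1,0.4,0,0,0,0,0]]'
python3 -m crank '[[-0.4,0.2,0,0,0,0,0],[-0.8,0.3,0,0,0,0,0],[-1,0.4,0,0,0,0,0],[-1,0.4,0,0,0,0,0]]'
python3 -m crank '[[-0.4,0.2,0,0,0,0,0],[-0.7,0.4,0,0,0,0,0],[-0.86,0.47,0,0,0,0,0],[-0.86,0.47,0,0,0,0,0],[-0.86,0.47,0,0,0,0,0]]'
python3 -m crank '[[0,0,0.25,0,0,0,0],[0,0,0.4,0,0,0,0],[0,0,0.4,0,0,0,0]]'
python3 - <<'E'
from fit import *
n="side";p,d=capture(n);u,v=pix(n,[678,118,90])[0].round().astype(int)
B=cv2.resize(cv2.cvtColor(p[v-40:v+40,u-40:u+40],cv2.COLOR_RGB2BGR),None,fx=6,fy=6,interpolation=2)
cv2.imwrite("pics/sh.png",B)
E
```

```text
time_s: 22.7
eef_pos: [592.0, 301.6, 320.6]
ee_rot: [0.0, 0.709, 0.705, -0.001]
force: [0.2, 0.7, -0.4]
grip_width: 0.999
grip_force: 0.0
time_s: 23.1
eef_pos: [631.6, 202.4, 320.6]
ee_rot: [-0.0, 0.709, 0.705, -0.0]
force: [-0.2, 1.1, 0.4]
grip_width: 1.002
grip_force: 0.0
time_s: 23.6
eef_pos: [677.2, 119.9, 320.9]
ee_rot: [-0.001, 0.707, 0.707, -0.0]
force: [0.7, 0.2, 0.7]
grip_width: 0.997
grip_force: 0.0
time_s: 23.9
eef_pos: [676.9, 119.7, 278.6]
ee_rot: [-0.002, 0.707, 0.708, -0.002]
force: [0.0, 0.4, 0.2]
grip_width: 1.001
grip_force: 0.0
```

View pics/sh.png

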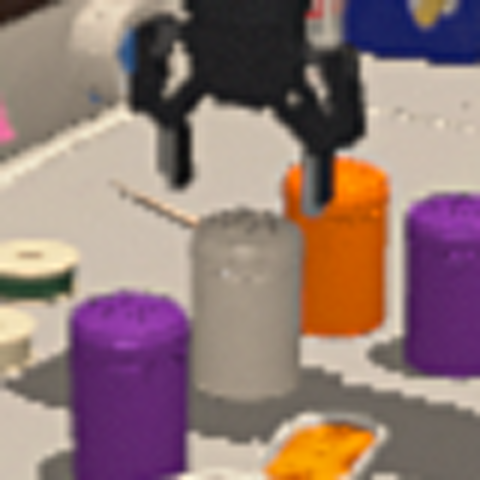

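The fingers are centred over the steel shaker (crop 245,300). Descend, grip, lift, and carry to the large tray.

```bash
python3 -m crank '[[-0.01,0.01,0.2,0,0,0,0],[-0.01,0.01,0.4,0,0,0,0],[-0.01,0.01,0.5,0,0,0,0],[-0.01,0.01,0.5,0,0,0,0],[-0.01,0.01,0.5,0,0,0,0]]'
python3 -m crank '[[0,0,0,0,0,0,0.3],[0,0,0,0,0,0,1],[0,0,0,0,0,0,1],[0,0,0,0,0,0,1],[0,0,0,0,0,0,1],[0,0,0,0,0,0,1]]' 40
python3 -m crank '[[0,0,-0.25,0,0,0,1],[0,0,-0.5,0,0,0,1],[0,0,-0.7,0,0,0,1],[0,0,-0.7,0,0,0,1],[0,0,-0.7,0,0,0,1]]'
```

```text
time_s: 24.45
eef_pos: [679.0, 117.5, 232.5]
ee_rot: [0.001, 0.707, 0.707, 0.001]
force: [-0.0, 0.4, 0.3]
grip_width: 1.001
grip_force: 0.0
time_s: 25.05
eef_pos: [678.9, 117.4, 233.1]
ee_rot: [0.001, 0.707, 0.707, 0.001]
force: [-2.9, 0.1, 6.2]
grip_width: 0.763
grip_force: 43.9
time_s: 25.55
eef_pos: [678.6, 117.3, 300.7]
ee_rot: [-0.0, 0.707, 0.707, -0.0]
force: [0.4, 0.5, -3.3]
grip_width: 0.758
grip_force: 45.5
```

```bash
python3 -m crank '[[0,-0.3,0,0,0,0,1],[0,-0.6,0,0,0,0,1],[0.2,-1,0,0,0,0,1],[0.2,-1,0,0,0,0,1]]'
python3 -m crank '[[0.3,-0.4,0,0,0,0,1],[0.6,-0.7,0,0,0,0,1],[0.8,-1,0,0,0,0,1],[0.8,-1,0,0,0,0,1]]'
python3 -m crank '[[0.3,-0.3,0,0,0,0,1],[0.6,-0.5,0,0,0,0,1],[0.78,-0.665,0,0,0,0,1],[0.78,-0.665,0,0,0,0,1],[0.78,-0.665,0,0,0,0,1],[0.78,-0.665,0,0,0,0,1]]'
python3 - <<'E'
from fit import *
n="side";p,d=capture(n);u,v=pix(n,[412,295,60])[0].round().astype(int)
B=cv2.resize(cv2.cvtColor(p[v-40:v+40,u-40:u+40],cv2.COLOR_RGB2BGR),None,fx=6,fy=6,interpolation=2)
cv2.imwrite("pics/sh2.png",B)
E
```

```text
time_s: 25.95
eef_pos: [574.7, 139.1, 298.8]
ee_rot: [-0.003, 0.706, 0.708, -0.003]
force: [0.3, -0.0, -1.5]
grip_width: 0.762
grip_force: 45.8
time_s: 26.35
eef_pos: [475.9, 219.3, 300.0]
ee_rot: [-0.001, 0.706, 0.708, -0.001]
force: [0.9, -1.0, -2.3]
grip_width: 0.76
grip_force: 46.1
time_s: 26.95
eef_pos: [413.0, 294.6, 300.8]
ee_rot: [0.0, 0.707, 0.707, -0.0]
force: [-0.1, 0.1, -1.4]
grip_width: 0.76
grip_force: 46.1
```

View pics/sh2.png

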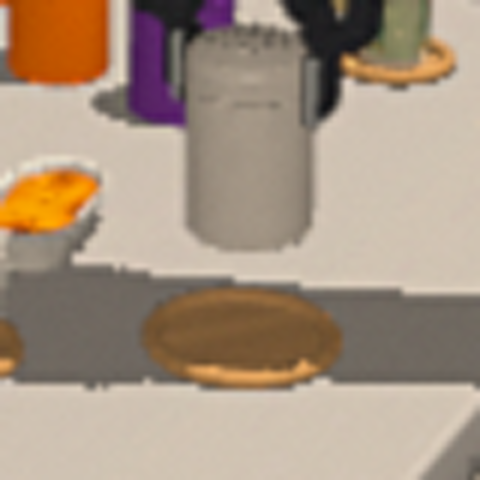

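The shaker hangs upright over the large tray (crop 240,335). Lower, release, retreat clear.

```bash
python3 -m crank '[[0,0,0.25,0,0,0,1],[0,0,0.45,0,0,0,1],[0,0,0.58,0,0,0,1],[0,0,0.62,0,0,0,1],[0,0,0.65,0,0,0,1],[0,0,0.66,0,0,0,1],[0,0,0.66,0,0,0,1],[0,0,0.66,0,0,0,1]]'
python3 -m crank '[[0,0,0,0,0,0,0],[0,0,0,0,0,0,0],[0,0,0,0,0,0,0],[0,0,0,0,0,0,0],[0,0,0,0,0,0,0]]'
python3 -m crank '[[0,0,-0.2,0,0,0,0],[0,0,-0.6,0,0,0,0],[0,0,-1,0,0,0,0],[0,0,-1,0,0,0,0],[0,0,-1,0,0,0,0]]'
python3 -m crank '[[-0.4,0,-0.2,0,0,0,0],[-0.8,0,-0.5,0,0,0,0],[-1,0,-0.7,0,0,0,0],[-1,0,-0.7,0,0,0,0]]'
python3 -m crank '[[-0.4,-0.2,0,0,0,0,0],[-0.8,-0.4,0,0,0,0,0],[-1,-0.5,0,0,0,0,0],[-1,-0.5,0,0,0,0,0],[-1,-0.5,0,0,0,0,0]]'
python3 - <<'E'
from fit import *
R.update(shaker=(412,295),jar=(493,-111),foil=(550,404),bin=(440,-279))
I={}
for n in("top","side"):
    p,d=capture(n);P=world(n,d);I[n]=cv2.cvtColor(p,cv2.COLOR_RGB2BGR)
    for k,a in(("shaker",[0.]),("jar",[0.]),("foil",[-.4]),("bin",[-.53]),("cake",[.2]),("tape",[0.])):
        try: x,s=fit(n,k,mask(n,k,p,P,R[k]),R[k],a);print(n,k,x.round(2),round(s,3))
        except Exception as e: print(n,k,"no fit")
a=cv2.resize(I["top"][130:290,100:400],(800,427),interpolation=2);cv2.imwrite("pics/end_top.png",a)
cv2.imwrite("pics/end_side.png",cv2.resize(I["side"][130:280,130:390],(800,462),interpolation=2))
E
```

```text
time_s: 27.8
eef_pos: [412.5, 295.2, 236.1]
ee_rot: [0.0, 0.707, 0.707, 0.001]
force: [-3.0, -2.1, 5.8]
grip_width: 0.763
grip_force: 47.0
time_s: 28.3
eef_pos: [412.3, 295.3, 235.2]
ee_rot: [0.0, 0.707, 0.707, 0.0]
force: [0.8, 0.2, 0.7]
grip_width: 1.002
grip_force: 0.0
time_s: 28.8
eef_pos: [412.1, 295.2, 335.4]
ee_rot: [0.0, 0.707, 0.707, 0.0]
force: [0.2, -0.1, -0.9]
grip_width: 1.003
grip_force: 0.0
time_s: 29.2
eef_pos: [412.6, 193.6, 406.2]
ee_rot: [0.001, 0.708, 0.706, 0.001]
force: [0.5, 0.3, 0.1]
grip_width: 0.999
grip_force: 0.0
time_s: 29.7
eef_pos: [362.5, 95.6, 404.1]
ee_rot: [-0.001, 0.707, 0.707, -0.0]
force: [0.9, 0.0, 0.3]
grip_width: 1.001
grip_force: 0.0
top shaker [ 4.1359e+02  2.9609e+02 -3.0000e-02] 0.961
top jar [ 4.9576e+02 -1.1170e+02  6.0000e-02] 0.822
top foil [ 5.5445e+02  4.0701e+02 -4.1000e-01] 0.883
top bin [ 446.25 -280.77   -0.86] 0.714
top cake [5.6639e+02 2.3569e+02 1.9000e-01] 0.948
top tape [ 5.6621e+02 -2.3128e+02  1.6000e-01] 0.967
side shaker [4.1059e+02 2.9469e+02 1.4000e-01] 0.949
side jar [ 4.9262e+02 -1.1564e+02  1.7000e-01] 0.894
side foil [ 5.5188e+02  4.0305e+02 -4.4000e-01] 0.908
side bin [ 4.4533e+02 -2.9435e+02  1.6000e-01] 0.84
side cake [5.6474e+02 2.2965e+02 1.9000e-01] 0.924
side tape [ 5.7294e+02 -2.2393e+02 -1.7000e-01] 0.499
```

View pics/end_top.png

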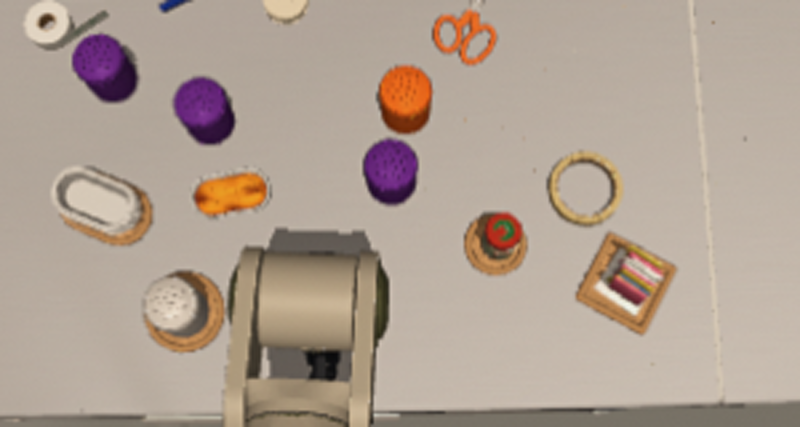

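View pics/end_side.png

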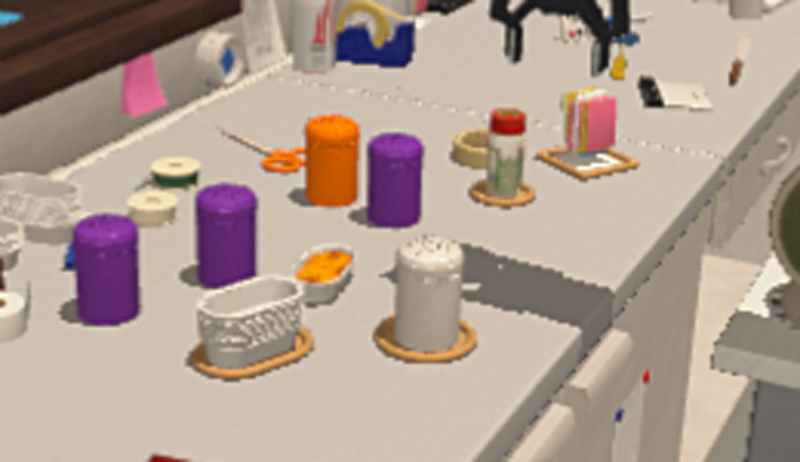

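All four stand upright in their trays: shaker (430,345), jar (503,195), bin (587,160), foil (250,350) in the side view. The fits agree with the tray centres to within about 5 mm, except for the clear bin, which doesn't fit well by silhouette. In the top view the bin's white floor sits inside the square rim. The cake and tape haven't moved.

```bash
python3 -c "
from rig import ticket
print(ticket.finish_job())"
```

```text
the job is handed in; nothing more can be done
None
```

I handed the job in at about 30 s: the shaker, jar, bin and foil stack each stand upright and released in their trays, and the cake and masking tape were left alone; no verdict came back, and I checked the bin's position only by eye.

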